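# Rolling pin out of a half-opening drawer

## Task

Pull the drawer of the low unit open by its bar handle as far as it goes: it stops half-way, with the back half of the rolling pin still under the unit's top. Take the pin by its front part, tilt that end up over the drawer front and draw it out slantwise through the gap, leaving the fork in the drawer, the drawer open, and the mug and shaker on the hob where they stand. Finish still holding the pin, level and motionless in the air, wholly in front of the unit's body and at least 10 cm higher than the unit's top; do not put it down.

Things in the scene. Friction and masses are not known exactly. Their poses are not given: they have to be found in the camera images.
- drawer_unit: low white one-drawer unit with a pale wooden top, fixed, its front turned to the robot's right (hob side): 345 mm deep (x), 230 wide (y), 120 high. Origin: centre of its underside; +x points from the front into the unit, z up; the drawer opens to -x. Front edge of the top (underside 108 mm above the worktop) at x = -172.5 mm
- tool_drawer (a joint): opening of the drawer: 0 shut, end stop at 0.160 m (the gap from front panel to unit top is then 160 mm); about 2 N friction, stays where left. Inside 320 mm long, 184 wide; heights above the worktop: floor 18 mm, sides and back 60 mm, front panel (12 mm thick) 100 mm. A divider, 40 mm high, stands 45 mm off the middle between pin and fork
- drawer_handle (a point): middle of the straight horizontal steel bar handle on the drawer front, moves with the drawer: bar diameter 10 mm, 120 mm long along the unit's y, 88 mm above the worktop, its axis 40 mm in front of the front panel (35 mm free gap behind the bar)
- rolling_pin: plain brown wooden cylinder, 300 mm long, 30 mm diameter, about 150 g, lying lengthwise in the drawer at y = +25 mm of the unit. Origin: its centre, 45 mm above the worktop as it lies; its x axis runs along it, to the back of the unit. It rests in two cradles, 10 mm thick, 56 mm wide, 42 mm high above the worktop, about 130 mm before and 100 mm behind its middle
- pin_front_end (a point): centre of the pin's end face next to the drawer front (x = -150 mm of the pin)
- pin_back_end (a point): centre of the pin's other end face, deep in the unit (x = +150 mm of the pin)
- fork: steel fork, 196 x 27 x 13 mm, lying in the drawer's other compartment; stays there. Origin: centre of its underside, x along its length
- salt_shaker: grey shaker, 44 mm diameter, 90 mm high, standing on the hob; bystander. Origin: centre of its underside
- mug_tea: white dotted mug, about 92 mm wide (127 mm with handle), 93 mm high, standing on the hob; bystander. Origin: centre of its underside

How it is judged:
On the way, in this order (a step that is already met when the one before it is completed fails the run):
1. the drawer is open nearly to its stop (more than 0.145 m) with the pin still lying in it (value of joint tool_drawer above 0.145 m and height (world z) of rolling_pin below 0.06 m), for 0.1 s.
2. the pin slants through the gap: front end above the drawer front, back end still under the unit's top (height (world z) of pin_front_end above 0.115 m and height (world z) of pin_back_end below 0.108 m and x of pin_back_end in the frame of drawer_unit above -0.1725 m), for 0.1 s.
At the end, for the whole second after the job is handed in: the gripper holds the pin still (under 0.03 m/s) and level within 15 degrees, both end centres over 0.235 m above the worktop and in front of the front edge of the unit's top, not touching the unit; drawer more than 0.06 m open, the fork lying in it (height (world z) of each of pin_front_end, pin_back_end above 0.235 m and angle between rolling_pin's own x axis and vertical between 1.31 and 1.83 rad and x of each of pin_front_end, pin_back_end in the frame of drawer_unit below -0.1725 m and contact force between the fingers and rolling_pin above 1 N and contact force between rolling_pin and drawer_unit below 0.1 N and linear speed of rolling_pin below 0.03 m/s and height (world z) of fork between 0.012 and 0.06 m and value of joint tool_drawer above 0.06 m); the arm keeps its last pose, push and grip.
It fails at once if salt shaker or mug moved more than 40 mm (distance of any of salt_shaker, mug_tea from where it was at the start of the episode above 0.04 m).
It fails at once if the fork is lifted out of the drawer (height (world z) of fork above 0.1 m).
It also fails if it takes over 58 s, if anything falls off the work surface, if the arm or the gripper's body presses on something with over 40 N, if the wrist force passes 120 N, or if a joint passes its speed limit or range.

## Robot

A 6-joint arm with a two-finger parallel gripper is mounted at the origin on a cart in front of the work surface, level with it; the furniture and walls round the work are solid. World frame = base frame: x ahead of the robot, y to its left, z up, the work surface at z = 0. Lengths are in m, angles in rad, forces in N, time in s.
With the tool pointing down it reaches from about 0.225 to 0.875 m from the base axis. Payload 3.4 kg.
Tool frame: the origin (TCP) lies midway between the tips of the shut fingers; the grasp point (between the pads) lies 19 mm behind it (manip.grip_point_offset is the distance from the TCP to the grasp point, in m); x points along the fingers, y is the direction in which the jaws open and shut, and the axes are right-handed (so a half turn about x gives the same grasp; the last joint's range is limited). The gripper opens to 85 mm and grips with 20 to 120 N. Pads are 22 mm wide; open, the fingers measure 114 mm over their backs; the gripper's body (76 mm by 85 mm) begins 54 mm behind the grasp point. The pads swing forward as they close: fully open they stand 13 mm farther back than shut.
Start: joints at [1.226, 0.276, 1.505, -0, 1.361, -0.121], TCP at [0.128, 0.561, 0.204] pointing down, gripper open.
Joint ranges: [-2.89, 2.89], [-0.75, 2.08], [0.22, 2.7], [-1.18, 4.32], [0.11, 2.71], [-2.7, 2.7]. Speed limits (rad/s): [2.57, 2.57, 3.14, 3.14, 3.14, 3.14].

## Interface

Orientations are given as a unit quaternion [w, x, y, z].
In Python, from rig import manip gives the robot as it stands.
- The arm moves only by the shell command python3 -m crank 'ROWS' [FORCE]. ROWS is a JSON object of lists of equal length, an entry for each row: "grip": the opening, from 0 (shut) to 1 (fully open); "slide": the shift along the world's x, y, z in cm, a list of three; "roll": the turn about the world's z in degrees. In form: {"grip": [grip, ...], "slide": [[dx, dy, dz], ...], "roll": [roll, ...]}. A call has 1 to 20 rows; each row is the pose to reach, as a shift and turn from the pose commanded when the call began; what a row does not reach only later rows make up. A row lasts 1/10 s, in which the tool goes at most 50 mm and 8.59 degrees, less where a joint would pass 70% of its speed; a pose out of reach is approached as far as the arm can. A call with a gripper value outside its range is refused whole. The fingers move at their own pace and stop on an object; FORCE is the grip in N (left out, the last holds). Time passes only in rows, so rows that repeat a pose let the fingers close. It gives the time, the measured TCP pose, the force and the opening at its end, in the units of the state.
- manip.get_state(): the state, without advancing time (a new reading comes with each control period).
- manip.get_image(name): name is "scene" or "top"; returns a dict with "frame" (480x640x3 uint8, red, green, blue), "K" (3x3 intrinsics, pixels), "R" (3x3) and "t" (3): a world point X has camera coordinates R X + t. Camera axes: x right, y down, z forward; pixel columns grow to the right and rows downward; lengths in m; the calibration is good to about 2 mm. A picture is of the moment at which its call begins. There is no depth.
- manip.sign_off(): hands the job in, once; it reports no verdict.
The state is a dict: "clock": time; "qpos": joint angles; "qd": joint speeds; "effort": joint torques, N m; "position": TCP position; "ee_rot": TCP orientation; "contact_force": force on the tool from outside, world axes, zero at the start; "moment": the same for the moment, N m; "width": finger opening in m.
Only numpy, scipy, OpenCV 4.12 (cv2) and the standard library are available. Lean on these libraries where they do the work, as an engineer would, in place of code of your own. Each camera call takes 0.05 s, during which the arm holds its last target. There are 200 camera calls.

## Working session

There is one attempt and no reset: what is moved stays moved. The work goes in short steps, Python scripts to look and compute and a shell command to move; the robot and the scene stay as the last step left them, time stands still between calls to the robot, and variables do not carry over. Pictures are saved under pics/ and viewed, on a budget of 10 in all, crops included, one or two more only if the job needs it, and the job is handed in when it is done.

```bash
mkdir -p pics; ls; python3 - <<'E'
from rig import manip
import cv2
print(manip.get_state(), manip.grip_point_offset)
for n in("scene","top"):
    i=manip.get_image(n); cv2.imwrite(f"pics/{n}0.png",i["frame"][:,:,::-1]); print(n,i["K"].tolist(),i["R"].tolist(),i["t"].tolist())
E
```

```text
pics
{'clock': 0.0, 'qpos': array([ 1.22596143e+00,  2.76590940e-01,  1.50615450e+00,  4.14748055e-05,
        1.36070783e+00, -1.20993272e-01]), 'qd': array([ 0.0008206 , -0.00117526,  0.00100473, -0.00057383,  0.00226704,
        0.00033683]), 'effort': array([ 8.94241348e-04, -4.16767108e+01, -2.45797884e+01, -4.32629968e-04,
        1.10322985e-02, -5.63693263e-06]), 'position': array([0.12742125, 0.5600973 , 0.20303357]), 'ee_rot': array([ 0.70251626,  0.07834111,  0.70284784, -0.07961462]), 'contact_force': array([-0.92113381,  0.17829561, -0.31745136]), 'moment': array([-0.00582388,  0.00265647,  0.00324995]), 'width': 0.08534320522375594} 0.0187
scene [[516.766485625356, 0.0, 315.375418212804], [0.0, 516.766485625356, 244.79832214977], [0.0, 0.0, 1.0]] [[-0.07897080011419466, -0.9968639723506735, 0.005082652708907426], [-0.8804746692934259, 0.0673578185396778, -0.46928379581465207], [0.4674697524567298, -0.04153486379911805, -0.8830327772100153]] [-0.06521144814740516, 0.5379107227797381, 1.1691212516309608]
top [[575.5230523619489, 0.0, 311.29759187698374], [0.0, 575.5230523619489, 237.51205021363342], [0.0, 0.0, 1.0]] [[-0.45146217939131333, -0.8922825362470191, -0.003711615259141254], [-0.8080706230970387, 0.41061109013752506, -0.42239839102870225], [0.37842273804147786, -0.18769765093005142, -0.906402682679465]] [0.151107549884841, 0.5585419990082867, 1.4239472472638093]
```

View pics/scene0.png

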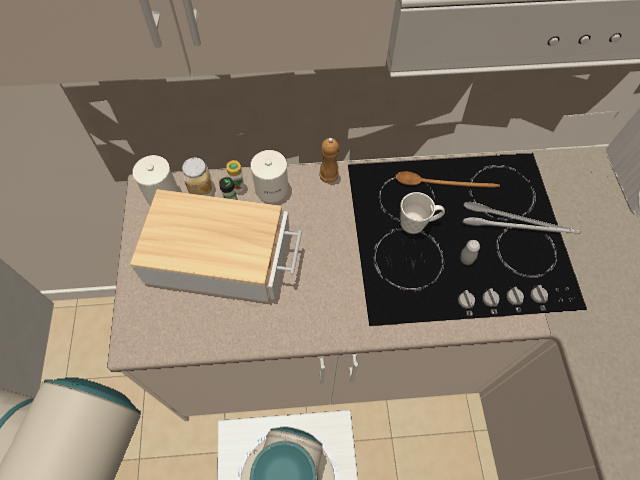

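View pics/top0.png

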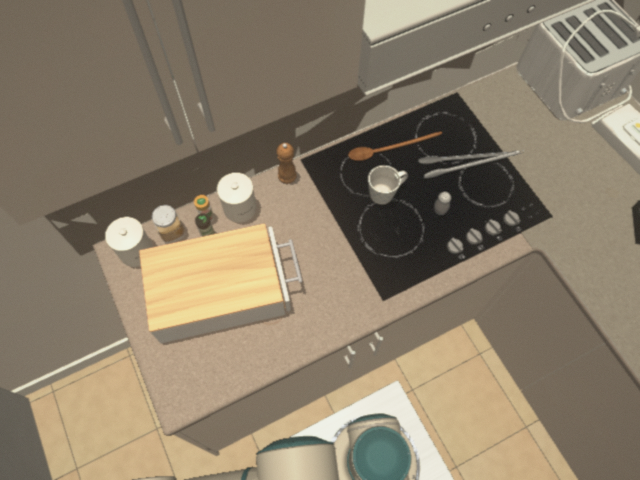

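The scene picture shows the unit's wooden top at about (136–285, 192–283), with the bar handle from (299,232) to (293,271). In the top picture the bar runs from (293,243) to (299,284). The mug is at (417,214) and the shaker at (471,252) in scene. Next I enlarge the front of the unit in both views.

```bash
python3 - <<'E'
import cv2,numpy as np
a=cv2.imread("pics/scene0.png")[195:310,250:310];b=cv2.imread("pics/top0.png")[220:335,250:310]
o=[cv2.resize(c,None,fx=5,fy=5,interpolation=cv2.INTER_CUBIC) for c in(a,b)]
cv2.imwrite("pics/crop1.png",np.hstack(o))
E
```

```text
(no output)
```

View pics/crop1.png

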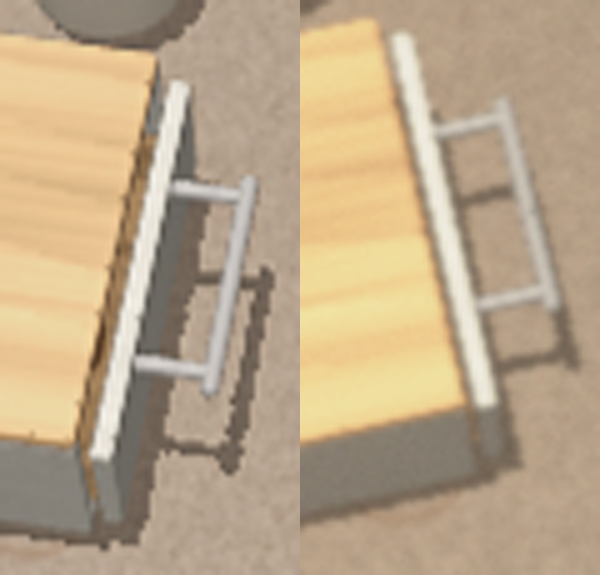

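The crop shows the bar ends clearly: (299.8,230.6) and (292.2,273.4) in scene, (290.4,239.6) and (300.6,281.2) in top. The front corners of the top are at (281.6,205.6)/(265.6,283.6) and (265.6,224)/(283.4,301).

```bash
cat > h.py <<'E'
import numpy as np,cv2
from rig import manip
from scipy.spatial.transform import Rotation as Ro
C={"scene":(np.array([[516.766,0,315.375],[0,516.766,244.798],[0,0,1]]),np.array([[-0.0789708,-0.99686397,0.00508265],[-0.88047467,0.06735782,-0.4692838],[0.46746975,-0.04153486,-0.88303278]]),np.array([-0.06521145,0.53791072,1.16912125])),
"top":(np.array([[575.523,0,311.2976],[0,575.523,237.512],[0,0,1]]),np.array([[-0.45146218,-0.89228254,-0.00371162],[-0.80807062,0.41061109,-0.42239839],[0.37842274,-0.18769765,-0.90640268]]),np.array([0.15110755,0.558542,1.42394725]))}
P={n:K@np.c_[R,t] for n,(K,R,t) in C.items()}
def tri(s,t):
    X=cv2.triangulatePoints(P["scene"],P["top"],np.array(s,float).T,np.array(t,float).T); return (X[:3]/X[3]).T
def proj(n,X):
    p=P[n]@np.r_[X,1]; return p[:2]/p[2]
def atz(n,uv,z):
    K,R,t=C[n]; d=R.T@np.linalg.solve(K,[*uv,1]); c=-R.T@t; return c+d*(z-c[2])/d[2]
def shot(tag):
    for n in C:
        cv2.imwrite(f"pics/{tag}_{n}.png",manip.get_image(n)["frame"][:,:,::-1])
def st():
    s=manip.get_state(); q=s["ee_rot"]; M=Ro.from_quat(np.r_[q[1:],q[0]]).as_matrix()
    print("t%.2f"%s["clock"],"pos",s["position"].round(4),"toolx",M[:,0].round(3),"jaw",M[:,1].round(3),"q",s["qpos"].round(3),"F",s["contact_force"].round(1),"w",round(s["width"],4)); return s,M
E
python3 - <<'E'
from h import *
X=tri([(299.8,230.6),(292.2,273.4),(281.6,205.6),(265.6,283.6)],[(290.4,239.6),(300.6,281.2),(265.6,224),(283.4,301)]);print(X)
print(np.linalg.norm(X[0]-X[1]),np.linalg.norm(X[2]-X[3]),X[:2].mean(0),X[2:].mean(0))
for n,p,z in(("scene",(157,192),.12),("scene",(136,267),.12),("top",(142,256),.12),("top",(153,326),.12)):print(atz(n,p,z))
for i,(a,b) in enumerate(zip([(299.8,230.6),(292.2,273.4)],[(290.4,239.6),(300.6,281.2)])):print(atz("scene",a,.088),atz("top",b,.088))
for n,p in(("scene",(281.6,205.6)),("scene",(265.6,283.6)),("top",(265.6,224)),("top",(283.4,301))):print(atz(n,p,.12))
print("mug",atz("scene",(414,228),0),"sh",atz("scene",(468,262),0))
st()
E
```

```text
[[ 0.60231525 -0.07116265  0.08689885]
 [ 0.48413403 -0.04364714  0.07515492]
 [ 0.6614056  -0.02644013  0.12101569]
 [ 0.44559212  0.02434391  0.10624481]]
0.12190908669688323 0.22219957867025267 [ 0.54322464 -0.0574049   0.08102689] [ 0.55349886 -0.00104811  0.11363025]
[0.73193499 0.30535909 0.12      ]
[0.5103951  0.34307377 0.12      ]
[0.72383807 0.30747339 0.12      ]
[0.52939282 0.34802434 0.12      ]
[ 0.60151905 -0.07103097  0.088     ] [ 0.6019697  -0.07107784  0.088     ]
[ 0.47792807 -0.04359684  0.088     ] [ 0.47986367 -0.04186207  0.088     ]
[ 0.66329011 -0.02724175  0.12      ]
[0.44057223 0.02282745 0.12      ]
[ 0.6609623  -0.02584852  0.12      ]
[0.44024723 0.02633086 0.12      ]
mug [ 0.63510046 -0.39957522  0.        ] sh [ 0.51617582 -0.5307108   0.        ]
t0.10 pos [0.1274 0.5602 0.2031] toolx [-0.001 -0.002 -1.   ] jaw [ 0.222  0.975 -0.002] q [ 1.226  0.277  1.506  0.     1.361 -0.121] F [ 0.5 -0.4  0.2] w 0.0853
```

```bash
python3 -m crank '{"grip":[0.9,0.8,0.7,0.6,0.5,0.5,0.5,0.5,0.5,0.5,0.5,0.5,0.5,0.5,0.5,0.5,0.5,0.5,0.5,0.5],"slide":[[3,-4,0],[5,-8,0],[7.5,-11,0],[10,-15,0],[12.5,-19,0],[15,-22.5,0],[17.5,-26,0],[20,-30,0],[22.5,-34,0],[25,-37.5,0],[27.5,-41,0],[30,-45,0],[32.5,-49,0],[35,-52.5,0],[37.5,-56,0],[39.5,-59.5,0],[41.2,-61.8,0],[41.2,-61.8,0],[41.2,-61.8,0],[41.2,-61.8,0]],"roll":[0,0,0,0,0,0,0,0,0,0,0,0,0,0,0,0,0,0,0,0]}' 40; python3 - <<'E'
from h import *
s,M=st();shot("a")
g=s["position"]-.0187*np.array([0,0,1])
for n in C: print(n,proj(n,s["position"]))
a=cv2.imread("pics/a_scene.png")[180:330,230:360];b=cv2.imread("pics/a_top.png")[180:330,230:360]
cv2.imwrite("pics/a_crop.png",np.hstack([cv2.resize(c,None,fx=3,fy=3,interpolation=cv2.INTER_CUBIC) for c in(a,b)]))
E
```

```text
clock: 2.1
position: [0.5387, -0.0564, 0.2036]
ee_rot: [0.702, 0.079, 0.703, -0.078]
contact_force: [-0.1, -0.1, 0.3]
width: 0.0424
t2.10 pos [ 0.5387 -0.0564  0.2036] toolx [-0.001  0.001 -1.   ] jaw [0.221 0.975 0.001] q [-2.330e-01  2.270e-01  1.574e+00  1.000e-03  1.342e+00 -1.581e+00] F [-0.1 -0.1  0.3] w 0.0424
scene [294.37331385 229.96084047]
top [294.45557773 243.10622907]
```

View pics/a_crop.png

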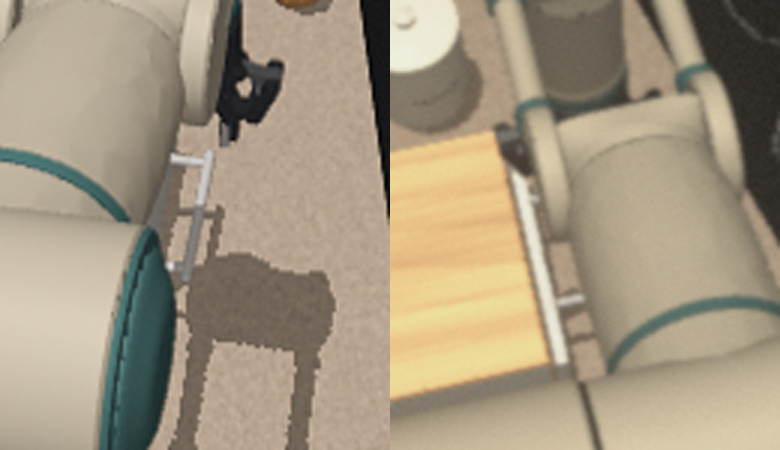

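The crop shows the arm hiding most of the handle. The outer fingertip is near scene (305,226), which agrees with the projected TCP at (294,230). Descending over the bar.

```bash
python3 -m crank '{"grip":[0.5,0.5,0.5,0.5,0.5,0.5,0.5,0.5,0.2,0,0,0,0],"slide":[[0.1,0,-2.5],[0.1,0,-5],[0.1,0,-7.5],[0.1,0,-9],[0.1,0,-10.5],[0.1,0,-12],[0.1,0,-13.3],[0.1,0,-13.3],[0.1,0,-13.3],[0.1,0,-13.3],[0.1,0,-13.3],[0.1,0,-13.3],[0.1,0,-13.3]],"roll":[0,0,0,0,0,0,0,0,0,0,0,0,0]}' 40
```

```text
clock: 3.5
position: [0.5408, -0.0573, 0.0713]
ee_rot: [0.703, 0.079, 0.702, -0.079]
contact_force: [-0.0, 0.9, 0.8]
width: 0.0004
```

```bash
python3 - <<'E'
from h import *
s,M=st();shot("b")
a=cv2.imread("pics/b_scene.png")[180:330,230:360];b=cv2.imread("pics/b_top.png")[180:330,230:360]
cv2.imwrite("pics/b_crop.png",np.hstack([cv2.resize(c,None,fx=3,fy=3,interpolation=cv2.INTER_CUBIC) for c in(a,b)]))
for n in C: print(n,proj(n,s["position"]),proj(n,s["position"]+[0,0,.0187]))
E
```

```text
t3.50 pos [ 0.5408 -0.0573  0.0713] toolx [ 0.001 -0.    -1.   ] jaw [0.222 0.975 0.   ] q [-0.234  0.338  1.772  0.     1.032 -1.581] F [-0.   0.9  0.8] w 0.0004
scene [296.24564421 254.06291363] [296.04728492 250.80457015]
top [295.89320289 262.31144926] [295.69995031 259.66305614]
```

View pics/b_crop.png

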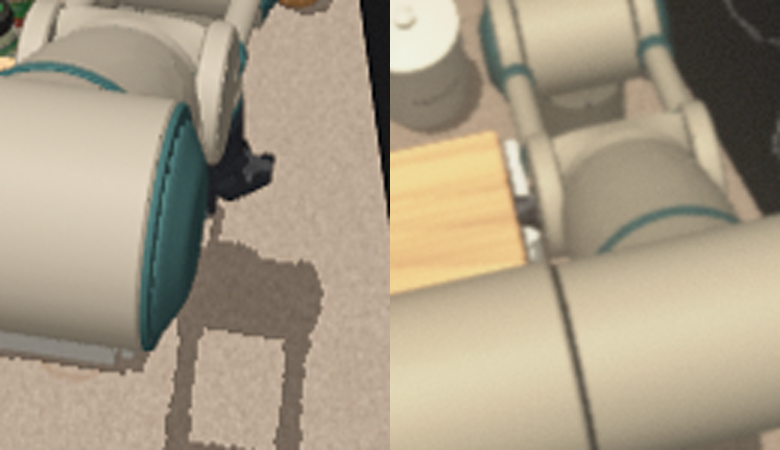

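The fingers and bar are hidden here, and the width reads shut. I test with a short pull to see whether the bar is trapped.

```bash
python3 -m crank '{"grip":[0,0,0,0],"slide":[[-0.2,-1,0],[-0.5,-2,0],[-0.7,-3,0],[-0.9,-4,0]],"roll":[0,0,0,0]}' 40;  python3 - <<'E'
from h import *
st();shot("c")
a=cv2.imread("pics/c_scene.png")[180:330,230:360];b=cv2.imread("pics/c_top.png")[180:330,230:360]
cv2.imwrite("pics/c_crop.png",np.hstack([cv2.resize(c,None,fx=3,fy=3,interpolation=cv2.INTER_CUBIC) for c in(a,b)]))
E
```

```text
clock: 4.0
position: [0.5313, -0.0985, 0.0709]
ee_rot: [0.703, 0.079, 0.703, -0.079]
contact_force: [-0.3, -0.2, 0.6]
width: 0.0001
t4.00 pos [ 0.5313 -0.0985  0.0709] toolx [-0. -0. -1.] jaw [ 0.222  0.975 -0.   ] q [-0.312  0.334  1.779 -0.     1.029 -1.659] F [-0.3 -0.2  0.6] w 0.0001
```

View pics/c_crop.png

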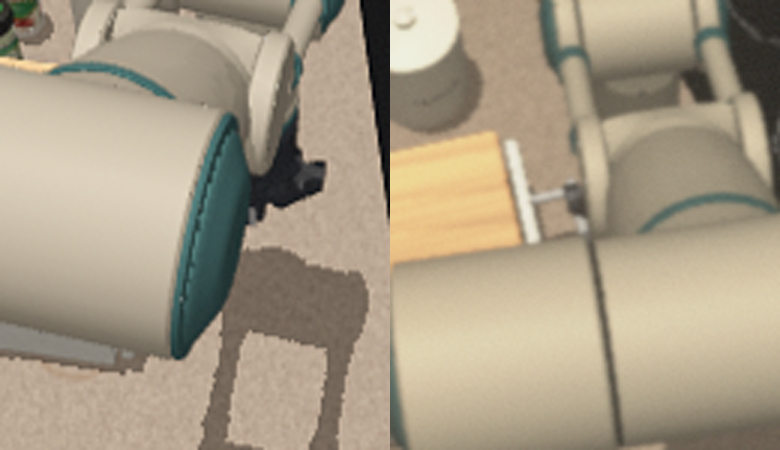

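The drawer did not move, so the shut fingers came away from the bar. I retry with a deeper bite and read the force and opening as the fingers close.

```bash
python3 -m crank '{"grip":[0,0,0.5,0.5,0.5,0.5,0.5,0.5,0.5,0.5],"slide":[[0,0,2.5],[0,0,5],[0.5,2,5],[0.9,4,5],[0.9,4,5],[0.9,4,3],[0.9,4,1.5],[0.9,4,0],[0.9,4,-1.2],[0.9,4,-1.2]],"roll":[0,0,0,0,0,0,0,0,0,0]}' 40
for g in 1; do python3 -m crank '{"grip":[0.3,0.3],"slide":[[0,0,0],[0,0,0]],"roll":[0,0]}' 40; python3 -m crank '{"grip":[0,0],"slide":[[0,0,0],[0,0,0]],"roll":[0,0]}' 40; python3 -m crank '{"grip":[0,0],"slide":[[0,0,0],[0,0,0]],"roll":[0,0]}' 40; done
```

```text
clock: 5.1
position: [0.5391, -0.0575, 0.0572]
ee_rot: [0.701, 0.079, 0.704, -0.079]
contact_force: [-0.9, 0.3, -0.3]
width: 0.0429
clock: 5.3
position: [0.5413, -0.0576, 0.0596]
ee_rot: [0.703, 0.079, 0.702, -0.079]
contact_force: [-0.2, 0.2, 0.7]
width: 0.0255
clock: 5.5
position: [0.5413, -0.0571, 0.0599]
ee_rot: [0.703, 0.079, 0.702, -0.079]
contact_force: [0.3, 1.4, 3.2]
width: 0.0074
clock: 5.7
position: [0.5414, -0.0571, 0.0599]
ee_rot: [0.703, 0.079, 0.702, -0.079]
contact_force: [0.3, 1.7, 5.6]
width: 0.0074
```

```bash
python3 -m crank '{"grip":[0.5,0.5,0.5,0.5,0.5,0.5],"slide":[[0,0,0],[0,0,0],[0,0,-0.5],[0,0,-1],[0,0,-1.5],[0,0,-1.5]],"roll":[0,0,0,0,0,0]}' 40;  python3 -m crank '{"grip":[0,0,0,0,0,0],"slide":[[0,0,0],[0,0,0],[0,0,0],[0,0,0],[0,0,0],[0,0,0]],"roll":[0,0,0,0,0,0]}' 40
```

```text
clock: 6.3
position: [0.5397, -0.0571, 0.0427]
ee_rot: [0.702, 0.079, 0.704, -0.079]
contact_force: [-0.4, -0.5, 0.7]
width: 0.0429
clock: 6.9
position: [0.5408, -0.0573, 0.0441]
ee_rot: [0.703, 0.079, 0.702, -0.079]
contact_force: [0.3, -0.4, 0.8]
width: 0.0081
```

```bash
python3 -m crank '{"grip":[0,0,0,0,0,0],"slide":[[-0.1,-0.5,0],[-0.3,-1.5,0],[-0.5,-2,0],[-0.7,-3,0],[-0.9,-4,0],[-0.9,-4,0]],"roll":[0,0,0,0,0,0]}' 60;  python3 - <<'E'
from h import *
st();shot("d")
a=cv2.imread("pics/d_scene.png")[180:330,230:360];b=cv2.imread("pics/d_top.png")[180:330,230:360]
cv2.imwrite("pics/d_crop.png",np.hstack([cv2.resize(c,None,fx=3,fy=3,interpolation=cv2.INTER_CUBIC) for c in(a,b)]))
E
```

```text
clock: 7.5
position: [0.5308, -0.0997, 0.0441]
ee_rot: [0.702, 0.078, 0.703, -0.08]
contact_force: [-3.1, -1.8, 5.6]
width: 0.0081
t7.50 pos [ 0.5308 -0.0997  0.0441] toolx [-0.001 -0.002 -1.   ] jaw [ 0.223  0.975 -0.002] q [-0.313  0.364  1.812 -0.003  0.966 -1.658] F [-3.1 -1.8  5.6] w 0.0081
```

View pics/d_crop.png

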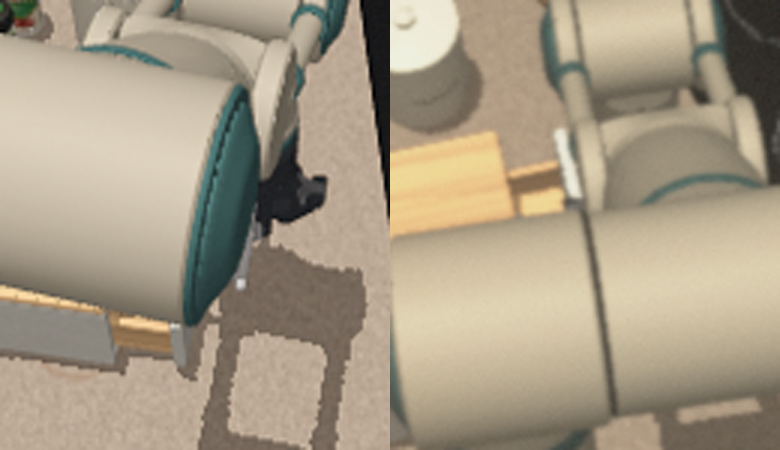

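The drawer is coming open, with its side visible in both views. Pulling on to the stop.

```bash
python3 -m crank '{"grip":[0,0,0,0,0,0,0,0,0,0,0],"slide":[[-0.3,-1.5,0],[-0.7,-3,0],[-1.05,-4.5,0],[-1.4,-6,0],[-1.7,-7.5,0],[-2.1,-9,0],[-2.3,-10,0],[-2.5,-11,0],[-2.7,-11.7,0],[-2.75,-12,0],[-2.75,-12,0]],"roll":[0,0,0,0,0,0,0,0,0,0,0]}' 60
```

```text
clock: 8.7
position: [0.506, -0.2041, 0.0441]
ee_rot: [0.703, 0.09, 0.702, -0.073]
contact_force: [9.9, 35.2, 11.6]
width: 0.0076
```

```bash
python3 -m crank '{"grip":[0,0,0.4,0.5,0.5,0.5,0.5,0.5,0.5,0.5],"slide":[[0.1,0.4,0],[0.2,0.8,0],[0.2,0.8,0],[0.2,0.8,0],[0.2,0.8,0],[0.2,0.8,3],[0.2,0.8,6],[0.2,0.8,10],[0.2,0.8,14],[0.2,0.8,16]],"roll":[0,0,0,0,0,0,0,0,0,0]}' 40
python3 -m crank '{"grip":[0.6,0.6,0.6,0.6,0.6,0.6,0.6,0.6,0.6,0.6,0.6,0.6,0.6],"slide":[[-3,-2,0],[-6,-4,0],[-9,-6,0],[-12,-8,0],[-15,-10,0],[-18,-12,0],[-21,-14,0],[-24,-16,0],[-27,-18,0],[-30,-18,0],[-30,-18,0],[-30,-18,0],[-30,-18,0]],"roll":[-8,-16,-24,-32,-40,-48,-56,-64,-72,-80,-88,-90,-90]}' 40
python3 - <<'E'
from h import *
s,M=st();shot("e")
a=cv2.imread("pics/e_scene.png")[180:330,110:330];b=cv2.imread("pics/e_top.png")[200:350,130:350]
cv2.imwrite("pics/e_crop.png",np.vstack([cv2.resize(c,None,fx=2,fy=2,interpolation=cv2.INTER_CUBIC) for c in(a,b)]))
for n in C: print(n,proj(n,s["position"]))
E
```

```text
clock: 9.7
position: [0.5075, -0.2111, 0.2076]
ee_rot: [0.705, 0.078, 0.701, -0.08]
contact_force: [-0.1, 0.8, -0.2]
width: 0.0429
clock: 11.0
position: [0.2052, -0.3899, 0.2038]
ee_rot: [-0.441, -0.553, -0.441, 0.553]
contact_force: [0.4, 0.1, -0.1]
width: 0.0512
t11.00 pos [ 0.2052 -0.3899  0.2038] toolx [-0. -0. -1.] jaw [ 0.975 -0.223 -0.   ] q [-1.244  0.071  1.766 -0.     1.304 -1.019] F [ 0.4  0.1 -0.1] w 0.0512
scene [460.01947255 355.23174676]
top [479.21720335 298.19617555]
```

View pics/e_scene.png

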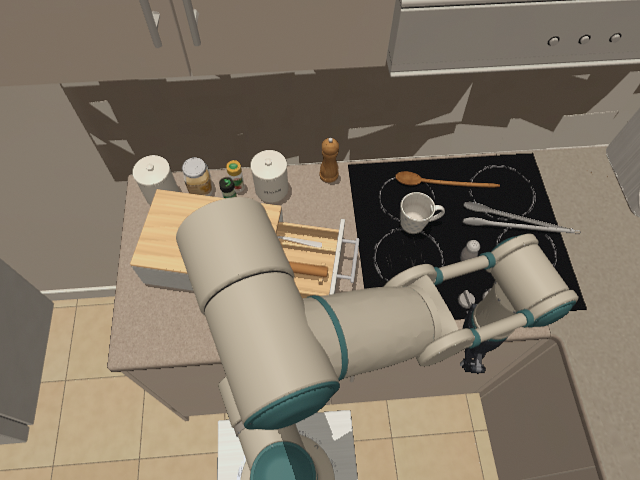

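View pics/e_top.png

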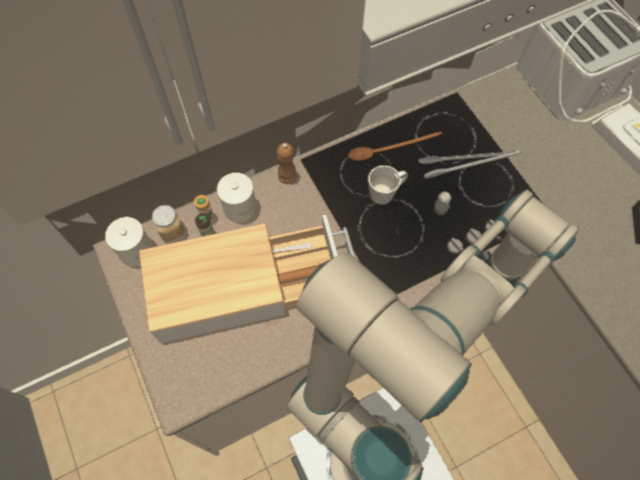

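Both views show the drawer open, the pin's front part at scene (290–327, 262–277), and the fork at (285–320, 240–247). Mug and shaker are undisturbed. I zoom on pin and gripper together, because the grasp heights so far disagree with the reported TCP.

```bash
python3 - <<'E'
import cv2,numpy as np
S=cv2.imread("pics/e_scene.png");T=cv2.imread("pics/e_top.png")
f=lambda I,r,c:cv2.resize(I[r:r+66,c:c+90],(396,290),interpolation=cv2.INTER_CUBIC)
cv2.imwrite("pics/e4.png",np.vstack([np.hstack([f(S,230,275),f(T,222,262)]),np.hstack([f(S,318,440),f(T,245,450)])]))
E
```

```text
(no output)
```

View pics/e4.png

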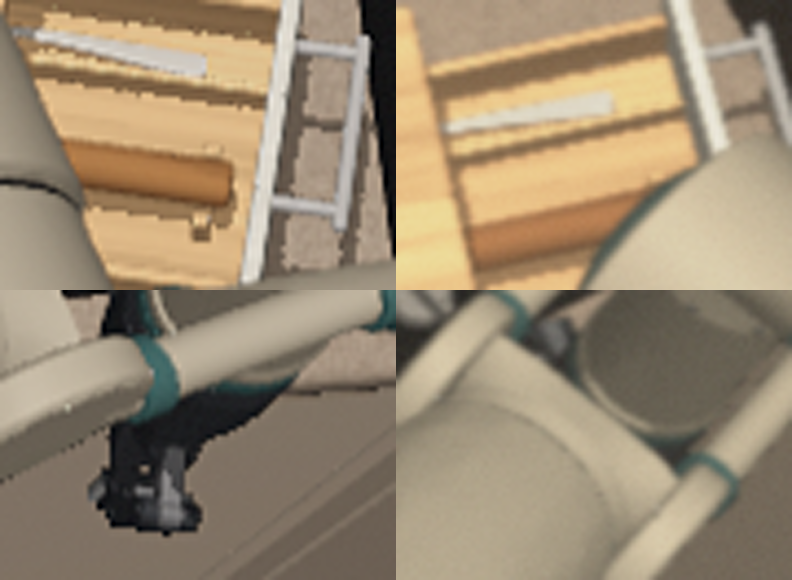

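The zoom shows the pin axis running from scene (293.2,267.5) to its front end at about (326.5,271.5), and from (278.8,278.1) to (299.3,273.8) in top. The bar runs from (358,238.6) to (352.7,281.1). The fingertips appear farther from nadir than the reported TCP projects, as if the real tips were about 3 cm higher. I compute the numbers.

```bash
python3 - <<'E'
from h import *
def plane(n,a,b):
    K,R,t=C[n];c=-R.T@t;r=[R.T@np.linalg.solve(K,[*p,1]) for p in(a,b)];N=np.cross(*r);N/=np.linalg.norm(N);return N,c
n1,c1=plane("scene",(293.2,267.5),(326.1,271.6));n2,c2=plane("top",(278.8,278.1),(299.3,273.8))
d=np.cross(n1,n2);d/=np.linalg.norm(d);print("axis dir",d)
for y in(-.05,-.13):print(np.r_[np.linalg.solve(np.c_[n1,n2][[0,2]].T,[n1@c1-n1[1]*y,n2@c2-n2[1]*y]),y],"(x,z,y)")
for p in((293.2,267.5),(326.5,271.5)):print("scene z.045",atz("scene",p,.045))
for p in((278.8,278.1),(299.3,273.8)):print("top z.045",atz("top",p,.045))
b=[atz("scene",p,.088) for p in((358,238.6),(352.7,281.1))];m=(b[0]+b[1])/2;u=np.array([.225,.974,0]);v=np.array([-.974,.225,0])
print("bar",b,m,"along u: bar",m@u,"grip",np.array([.506,-.2041,0])@u, "start bar",np.array([.5405,-.057,0])@u,"edge",np.array([.551,-.001,0])@u,"v0",np.array([.551,-.001,0])@v,m@v)
f=atz("scene",(326.5,271.5),.045);print("pin front u,v",f@u,f@v)
# finger at (463,367) scene: candidate tip
for dz in(0,.02,.03,.04):
    print(dz,proj("scene",np.array([.2052,-.3899,.2038+dz])+.032*np.array([-.975,.223,0])))
E
```

```text
axis dir [ 0.37221979  0.83766089 -0.39972074]
[ 0.53199525  0.00777481 -0.05      ] (x,z,y)
[ 0.49644676  0.04594976 -0.13      ] (x,z,y)
scene z.045 [ 0.51490184 -0.04691656  0.045     ]
scene z.045 [ 0.49646829 -0.13403929  0.045     ]
top z.045 [0.53007666 0.0011734  0.045     ]
top z.045 [ 0.51590141 -0.05474888  0.045     ]
bar [array([ 0.5655857 , -0.22272315,  0.088     ]), array([ 0.44480267, -0.19493597,  0.088     ])] [ 0.50519418 -0.20882956  0.088     ] along u: bar -0.08973129639914564 grip -0.08494339999999999 start bar 0.0660945 edge 0.12300100000000001 v0 -0.536899 -0.5390457847957422
pin front u,v -0.018848906338648653 -0.5137189536376001
0 [459.81070055 370.03511671]
0.02 [462.24662415 367.56637989]
0.03 [463.49502734 366.30116003]
0.04 [464.76440677 365.01468136]
```

Both views agree on the pin: its axis passes through (0.509,-0.0775) at z 0.045, 58 mm behind the front end. I move above that point and lower in checked steps, since the real finger height is in doubt.

```bash
python3 -m crank '{"grip":[0.85,0.85,0.85,0.85,0.85,0.85,0.85,0.85,0.85,0.85,0.85,0.85,0.85,0.85],"slide":[[3,3,0],[6,6,0],[9,9,0],[12,12,0],[15,15,0],[18,18,0],[21,21,0],[24,24,0],[27,27,0],[30.2,31.1,0],[30.2,31.1,0],[30.2,31.1,-4],[30.2,31.1,-8],[30.2,31.1,-12]],"roll":[0,0,0,0,0,0,0,0,0,0,0,0,0,0]}' 30
python3 -m crank '{"grip":[0.85,0.85,0.85,0.85,0.85,0.85,0.85],"slide":[[0,0,-1.5],[0,0,-3],[0,0,-4],[0,0,-5],[0,0,-5.5],[0,0,-5.5],[0,0,-5.5]],"roll":[0,0,0,0,0,0,0]}' 30; python3 -c "
from h import *
st()"
```

```text
clock: 12.5
position: [0.5081, -0.0786, 0.0829]
ee_rot: [0.442, 0.552, 0.441, -0.552]
contact_force: [-0.2, -0.0, 0.3]
width: 0.0727
clock: 13.2
position: [0.5085, -0.0785, 0.0293]
ee_rot: [0.441, 0.553, 0.441, -0.552]
contact_force: [0.5, -0.3, 0.0]
width: 0.0726
t13.20 pos [ 0.5085 -0.0785  0.0293] toolx [ 0.001 -0.    -1.   ] jaw [ 0.975 -0.222  0.001] q [-0.288  0.349  1.887 -0.     0.905 -0.065] F [ 0.5 -0.3  0. ] w 0.0726
```

```bash
python3 -m crank '{"grip":[0.85,0.85,0.85],"slide":[[0,0,-0.5],[0,0,-1],[0,0,-1]],"roll":[0,0,0]}' 30;python3 -m crank '{"grip":[0.85,0.85,0.85],"slide":[[0,0,-0.5],[0,0,-1],[0,0,-1]],"roll":[0,0,0]}' 30
```

```text
clock: 13.5
position: [0.5076, -0.0782, 0.0184]
ee_rot: [-0.441, -0.552, -0.441, 0.553]
contact_force: [-0.8, -0.3, -0.9]
width: 0.0726
clock: 13.8
position: [0.5075, -0.0781, 0.0081]
ee_rot: [-0.441, -0.552, -0.442, 0.553]
contact_force: [0.3, -0.2, 0.1]
width: 0.0727
```

```bash
python3 -m crank '{"grip":[0.6,0.6,0.6],"slide":[[0,0,0],[0,0,0],[0,0,0]],"roll":[0,0,0]}' 20;python3 -m crank '{"grip":[0.45,0.45,0.3,0.3,0.3,0.3],"slide":[[0,0,0],[0,0,0],[0,0,0],[0,0,0],[0,0,0],[0,0,0]],"roll":[0,0,0,0,0,0]}' 20
```

```text
clock: 14.1
position: [0.5083, -0.0784, 0.0091]
ee_rot: [0.441, 0.553, 0.441, -0.553]
contact_force: [0.2, 0.5, -0.2]
width: 0.0509
clock: 14.7
position: [0.5083, -0.0784, 0.0091]
ee_rot: [0.441, 0.553, 0.441, -0.553]
contact_force: [-0.1, -0.4, 2.6]
width: 0.0291
```

The pin is being squeezed upward a little, so the tips are shallow, which fits the offset of about 3 cm. Going 11 mm deeper and regripping.

```bash
python3 -m crank '{"grip":[0.6,0.6,0.6,0.6,0.6],"slide":[[0,0,0],[0,0,0],[0,0,-0.6],[0,0,-1.1],[0,0,-1.1]],"roll":[0,0,0,0,0]}' 20;python3 -m crank '{"grip":[0.45,0.3,0.2,0.2,0.2,0.2],"slide":[[0,0,0],[0,0,0],[0,0,0],[0,0,0],[0,0,0],[0,0,0]],"roll":[0,0,0,0,0,0]}' 25
```

```text
clock: 15.2
position: [0.5072, -0.078, -0.0031]
ee_rot: [-0.44, -0.552, -0.442, 0.553]
contact_force: [-0.0, -0.3, 0.5]
width: 0.051
clock: 15.8
position: [0.5083, -0.0783, -0.002]
ee_rot: [0.441, 0.553, 0.441, -0.553]
contact_force: [1.2, -0.1, -0.5]
width: 0.029
```

Good grip: 29 mm opening and almost no side load. Lifting the front so that the pin tilts about its rear support.

```bash
python3 -m crank '{"grip":[0.2,0.2,0.2,0.2,0.2,0.2,0.2],"slide":[[0,0,0.7],[0,0,1.4],[0,0,2.1],[0,0,2.8],[0,0,3.5],[0,0,4],[0,0,4]],"roll":[0,0,0,0,0,0,0]}' 20;python3 -m crank '{"grip":[0.2,0.2,0.2,0.2,0.2,0.2],"slide":[[0,0,0.6],[0,0,1.2],[0,0,1.8],[0,0,2.4],[0,0,3],[0,0,3]],"roll":[0,0,0,0,0,0]}' 20;python3 - <<'E'
from h import *
st();shot("f")
S=cv2.imread("pics/f_scene.png");T=cv2.imread("pics/f_top.png")
f=lambda I,r,c:cv2.resize(I[r:r+130,c:c+130],(390,390),interpolation=cv2.INTER_CUBIC)
cv2.imwrite("pics/f2.png",np.hstack([f(S,190,250),f(T,190,240)]))
E
```

```text
clock: 16.5
position: [0.5088, -0.0785, 0.0389]
ee_rot: [0.442, 0.553, 0.44, -0.552]
contact_force: [1.6, -0.2, -1.1]
width: 0.0286
clock: 17.1
position: [0.5087, -0.0785, 0.0689]
ee_rot: [0.442, 0.553, 0.441, -0.552]
contact_force: [0.3, -0.9, -1.3]
width: 0.0294
t17.10 pos [ 0.5087 -0.0785  0.0689] toolx [ 0.002 -0.001 -1.   ] jaw [ 0.975 -0.222  0.002] q [-0.288  0.301  1.837 -0.     1.001 -0.065] F [ 0.3 -0.9 -1.3] w 0.0294
```

View pics/f2.png

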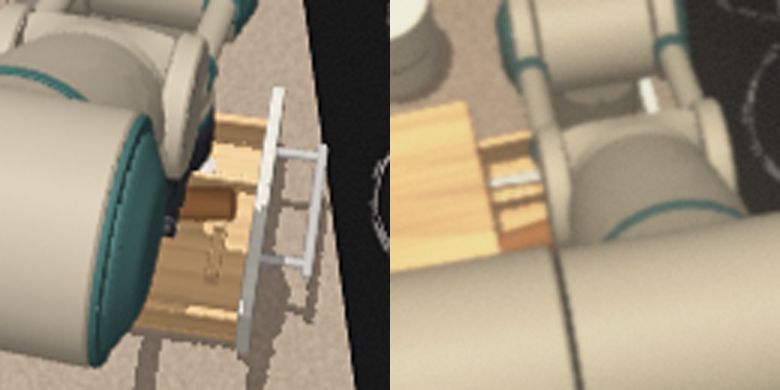

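The crop shows the pin held in the fingers, its front end now raised to scene (327.3,258.3). The drawer and fork are in place. I compute the tilt.

```bash
python3 - <<'E'
from h import *
u=np.array([.225,.974,0]);v=np.array([-.974,.225,0])
for z in(.1,.11,.12,.13,.14,.15):
    p=atz("scene",(327.3,258.3),z);print(z,p.round(4),"u %.4f v %.4f"%(p@u,p@v))
print("grip u",np.array([.5087,-.0785,0])@u,np.array([.5087,-.0785,0])@v)
E
```

```text
0.1 [ 0.508  -0.1358  0.1   ] u -0.0180 v -0.5253
0.11 [ 0.503  -0.1351  0.11  ] u -0.0184 v -0.5203
0.12 [ 0.4981 -0.1344  0.12  ] u -0.0188 v -0.5154
0.13 [ 0.4931 -0.1337  0.13  ] u -0.0193 v -0.5104
0.14 [ 0.4882 -0.133   0.14  ] u -0.0197 v -0.5054
0.15 [ 0.4832 -0.1323  0.15  ] u -0.0201 v -0.5004
grip u 0.03799850000000002 -0.5131363
```

Front end is at about 0.123 m, already over the step‑2 height, with the pin tilted. I raise slightly more for clearance, tighten, then draw it out along the slant.

```bash
python3 -m crank '{"grip":[0.2,0.2,0.2,0.2],"slide":[[0,0,0.4],[0,0,0.8],[0,0,0.8],[0,0,0.8]],"roll":[0,0,0,0]}' 20; python3 -m crank '{"grip":[0.1,0.1,0.1,0.1],"slide":[[0,0,0],[0,0,0],[-0.2,-1,0.35],[-0.45,-1.95,0.7]],"roll":[0,0,0,0]}' 100;python3 -m crank '{"grip":[0.1,0.1,0.1,0.1,0.1,0.1,0.1,0.1],"slide":[[-0.2,-1,0.35],[-0.45,-1.95,0.7],[-0.65,-2.9,1.1],[-0.9,-3.9,1.45],[-1.1,-4.9,1.8],[-1.35,-5.8,2.15],[-1.6,-6.8,2.5],[-1.6,-6.8,2.5]],"roll":[0,0,0,0,0,0,0,0]}' 100
```

```text
clock: 17.6
position: [0.5082, -0.0784, 0.076]
ee_rot: [0.441, 0.553, 0.441, -0.553]
contact_force: [-0.2, -0.4, -1.5]
width: 0.0289
clock: 18.0
position: [0.5034, -0.0985, 0.083]
ee_rot: [-0.441, -0.552, -0.441, 0.553]
contact_force: [-0.1, 0.1, -2.4]
width: 0.0272
clock: 18.8
position: [0.4878, -0.1677, 0.1086]
ee_rot: [-0.442, -0.553, -0.44, 0.553]
contact_force: [-0.3, -1.5, -2.5]
width: 0.0277
```

```bash
python3 -m crank '{"grip":[0.1,0.1,0.1,0.1,0.1,0.1,0.1,0.1,0.1],"slide":[[-0.2,-1,0.35],[-0.45,-1.95,0.7],[-0.65,-2.9,1.1],[-0.9,-3.9,1.45],[-1.1,-4.9,1.8],[-1.35,-5.8,2.15],[-1.6,-6.8,2.5],[-1.8,-7.8,2.9],[-1.8,-7.8,2.9]],"roll":[0,0,0,0,0,0,0,0,0]}' 100;python3 - <<'E'
from h import *
s,M=st();shot("g")
S=cv2.imread("pics/g_scene.png");T=cv2.imread("pics/g_top.png")
f=lambda I,r,c:cv2.resize(I[r:r+150,c:c+160],(400,375),interpolation=cv2.INTER_CUBIC)
cv2.imwrite("pics/g2.png",np.hstack([f(S,190,250),f(T,170,230)]))
for n in C:print(proj(n,s["position"]+[0,0,.047]))
E
```

```text
clock: 19.7
position: [0.4701, -0.2457, 0.1378]
ee_rot: [0.441, 0.553, 0.44, -0.553]
contact_force: [0.2, 0.1, -1.9]
width: 0.0276
t19.70 pos [ 0.4701 -0.2457  0.1378] toolx [ 0.002 -0.002 -1.   ] jaw [ 0.975 -0.223  0.002] q [-0.613  0.255  1.707 -0.     1.177 -0.387] F [ 0.2  0.1 -1.9] w 0.0276
[375.38489026 253.48589595]
[372.49626583 237.4242002 ]
```

View pics/g2.png

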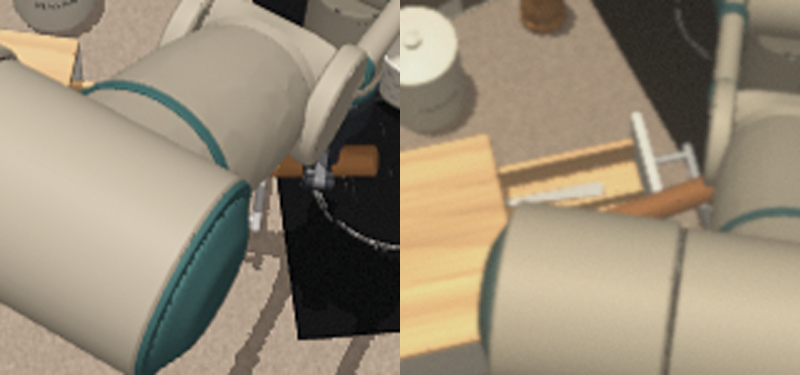

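The pin is now out over the drawer front: front end at scene (401,254), pin between the pads at (377,256), and its rear part seen in top from (316,255) to (352,246). Fork in the drawer, drawer open. I compute the tilt and back end.

```bash
python3 - <<'E'
from h import *
u=np.array([.225,.974,0]);v=np.array([-.974,.225,0])
def onv(n,px,v0=-.5135):
    K,R,t=C[n];c=-R.T@t;d=R.T@np.linalg.solve(K,[*px,1]);p=c+d*(v0-c@v)/(d@v);return p@u,p[2]
f=onv("scene",(401,254));g=onv("scene",(377,256));print("front",f,"grip",g)
a=onv("top",(316,255));b=onv("top",(352,246));print(a,b)
P_=np.array([f,g,a,b]);k,m=np.polyfit(P_[:,0],P_[:,1],1);th=np.degrees(np.arctan(k));print("tilt",th,"back",f[0]+.3*np.cos(np.radians(th)),f[1]-.3*np.sin(abs(np.radians(th))),"rep grip u",np.array([.4701,-.2457,0])@u)
E
```

```text
front (np.float64(-0.19264428228317385), np.float64(0.19874262687386834)) grip (np.float64(-0.13876169888984685), np.float64(0.17221443329898078))
(np.float64(0.015993046842011742), np.float64(0.15318162267632696)) (np.float64(-0.08061921812694818), np.float64(0.15842846136570898))
tilt -11.641326614717737 back 0.10118470577999741 0.13820730021436511 rep grip u -0.1335393
```

The readings for tilt range from 12 to 26°, and geometry says about 20°, with the back end clear of the top edge. To level the pin in the grip, I raise it, bring the back end over the unit's top, and press down until level.

```bash
python3 -m crank '{"grip":[0.1,0.1,0.1,0.1,0.1,0.1,0.1,0.1,0.1],"slide":[[0,0,2],[0,0,4],[0,0,6],[0,0,8],[0.4,1.7,8],[0.8,3.4,8],[1.2,5.1,8],[1.6,6.8,8],[1.6,6.8,8]],"roll":[0,0,0,0,0,0,0,0,0]}' 100;python3 -m crank '{"grip":[0.1,0.1,0.1,0.1,0.1,0.1,0.1],"slide":[[0,0,-1.5],[0,0,-3],[0,0,-4.5],[0,0,-6],[0,0,-7.5],[0,0,-8.5],[0,0,-8.5]],"roll":[0,0,0,0,0,0,0]}' 50;python3 -m crank '{"grip":[0.1,0.1,0.1,0.1,0.1,0.1],"slide":[[0,0,-1],[0,0,-2],[0,0,-3],[0,0,-3.7],[0,0,-4.1],[0,0,-4.1]],"roll":[0,0,0,0,0,0]}' 50
```

```text
clock: 20.7
position: [0.4856, -0.1732, 0.2167]
ee_rot: [0.441, 0.552, 0.442, -0.552]
contact_force: [-0.5, 0.3, -1.4]
width: 0.0276
clock: 21.4
position: [0.4854, -0.1755, 0.1311]
ee_rot: [0.44, 0.553, 0.441, -0.553]
contact_force: [0.6, -0.5, 2.3]
width: 0.0272
clock: 22.0
position: [0.4852, -0.1754, 0.0901]
ee_rot: [-0.44, -0.553, -0.442, 0.553]
contact_force: [-0.1, -0.7, 1.5]
width: 0.0277
```

Fz reversed from -1.4 to +2.3 N, so the pin is turning against the top. Tightening, raising and backing off, then looking.

```bash
python3 -m crank '{"grip":[0.1,0.1,0.1,0.1,0.1,0.1,0.1,0.1,0.1,0.1,0.1,0.1,0.1,0.1,0.1,0.1,0.1],"slide":[[0,0,0],[0,0,0],[0,0,1],[0,0,2.5],[0,0,4.5],[0,0,6.5],[0,0,8.5],[-0.3,-1.5,11],[-0.8,-3.5,13],[-1.2,-5.5,15],[-1.7,-7.5,17],[-2.2,-9.5,19],[-2.8,-12,20],[-3.2,-14,20],[-3.2,-14,20],[-3.2,-14,20],[-3.2,-14,20]],"roll":[0,0,0,0,0,0,0,0,0,0,0,0,0,0,0,0,0]}' 110;python3 - <<'E'
from h import *
s,M=st();shot("i")
S=cv2.imread("pics/i_scene.png");T=cv2.imread("pics/i_top.png")
f=lambda I,r,c:cv2.resize(I[r:r+200,c:c+220],(400,364),interpolation=cv2.INTER_CUBIC)
cv2.imwrite("pics/i2.png",np.hstack([f(S,140,240),f(T,120,220)]))
for n in C:print(proj(n,s["position"]+[0,0,.047]))
E
```

```text
clock: 23.7
position: [0.4535, -0.3147, 0.2908]
ee_rot: [0.441, 0.553, 0.442, -0.552]
contact_force: [0.1, 0.1, -1.1]
width: 0.0274
t23.70 pos [ 0.4535 -0.3147  0.2908] toolx [-0.     0.001 -1.   ] jaw [ 0.975 -0.221 -0.001] q [-0.733  0.205  1.39   0.     1.548 -0.51 ] F [ 0.1  0.1 -1.1] w 0.0274
[416.49820221 225.42284089]
[407.74226472 203.44425071]
```

View pics/i2.png

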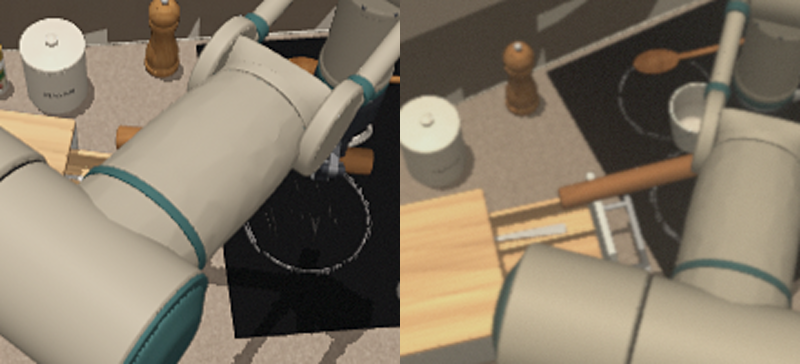

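Both ends show: back end at scene (306,216) and top (310.2,227.8), front end at scene (443.5,228.6). The mug stands in place and the fork is in the open drawer. I check the end heights.

```bash
python3 - <<'E'
from h import *
u=np.array([.225,.974,0]);v=np.array([-.974,.225,0])
b=tri([(306,216)],[(310.2,227.8)])[0]
print("back",b,b@u,b@v)
def onv(n,px,v0):
    K,R,t=C[n];c=-R.T@t;d=R.T@np.linalg.solve(K,[*px,1]);p=c+d*(v0-c@v)/(d@v);return p@u,p[2]
v0=np.array([.4535,-.3147,0])@v;print("v0",v0)
F=onv("scene",(443.5,228.6),v0);B=onv("scene",(306,216),v0);B2=onv("top",(310.2,227.8),v0);print(F,B,B2,"tilt",np.degrees(np.arctan2(F[1]-B[1],B[0]-F[0])),"len",np.hypot(F[0]-B[0],F[1]-B[1]))
E
```

```text
back [ 0.50564153 -0.08451786  0.3225319 ] 0.03144894759730133 -0.5115113713636247
v0 -0.5125165
(np.float64(-0.26118638404505257), np.float64(0.33910503040892115)) (np.float64(0.03282394205012296), np.float64(0.31727367183343136)) (np.float64(0.030782750124501705), np.float64(0.3238517238520633)) tilt 4.24663108831294 len 0.2948197416521544
```

Level within about 4°, both ends near 0.32 m, back end 9 cm in front of the top's edge. Handing in.

```bash
python3 -c "
from rig import manip
s=manip.get_state();print(s['clock'],s['width'],abs(s['qd']).max());print(manip.sign_off())"
```

```text
23.8 0.027722161407387827 0.00380012734801224
the job is handed in; nothing more can be done
None
```

I opened the drawer to its stop, drew the pin out slantwise over the drawer front, and handed the job in with the pin held in the air. It took 23.8 s, and the hand-in reported no verdict.

**Last checks:**

| Check | Result |
|---|---|
| Tilt of the pin | about 4° from level |
| End heights | back about 0.32 m, front about 0.34 m |
| Back end | about 9 cm in front of the top's edge |
| Grip | 27.7 mm opening with 110 N set, joints at rest |
| Drawer and fork | drawer open, fork lying in it |
| Mug | in place in the last picture |
| Salt shaker | not in the last crop; last seen undisturbed in an earlier full picture |

**What went wrong or disagreed:**
- **Finger height:** the fingertips sit about 3 cm higher than the reported TCP height. My first grip on the handle slipped off because of this. I went deeper for the handle and the pin, and both then held.
- **Tilt in the gap:** single-view estimates of the pin's tilt at the end of the draw-out ranged from 5° to 26°, and the geometry of the gap gave about 20°. Before the pull, with the back end still deep under the top, I measured the front end at about 0.123 m. Step 2 asks for 0.115 m.
- **Levelling:** the tool cannot tilt, so I pressed the pin's back end on the unit's top to turn it level in the grip, then lifted it clear.
- **Picture budget:** I viewed 13 pictures, three over the 10.

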